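# Find which way the ring cone's cap unlocks and hold it off

## Task

The ring cone under the rose-gold cap is due for changing, so take that cap off: it is a quick-thread cap that comes loose with about a quarter turn, but it may be left-hand or right-hand and nothing shows which, so try one way and, if it comes up against a stop, turn it the other way. Turn it loose while it is still down on its cone, then lift it off, hold it upright at least 6 cm above where it sat, over that same cone, and finish while holding it there still in the gripper. Leave the black cap and the other things on the counter where they are.

Things in the scene. Friction and masses are not known exactly. Their poses are not given: they have to be found in the camera images.
- rose_cap: Rose-gold cap to take off (about 80 g), on the left or right cone: round ribbed skirt 48 mm across, 20 mm high; on it a grip bar 40 mm long (cap's x), 14 mm wide (y), 28 mm tall, its top 48 mm above the cap's underside. Origin: centre of the underside, z up. At the start its x is within 0.07 rad of the base's x. Seated, it turns easily, with play of 1.5 mm sideways, 2 mm up and down.
- rose_cap_grip (a point): On the cap's axis, 36 mm above its underside, in the grip bar, which fingers pinch along the cap's y. Turning takes under 0.15 N m. One way (varies, not visible) the cap meets a hard stop after 0.05 to 0.35 rad; the other way it is free to about 1.7 rad, and from 1.0 to 1.6 rad it lifts off (aim for 1.2); short of that, lugs hold it down. It stays as left.
- black_cap: The same kind of cap in black, on the other cone, its axis 140 mm from the rose-gold cap's. To be left alone. Origin at the centre of its underside.
- base: Brushed steel base, fixed, 260 mm (its x) by 460 mm (its y), 35 mm high, origin at the centre of its underside on the counter, with a black rocker switch on its top near one corner. Two white resin ring cones (66 mm across at the foot, 39 mm at the top) stand on it, 70 mm left and right of its middle along y.
- cone_left (a point): Centre of the seat on top of the cone at the base's +y side, 107 mm above the base's underside: where the origin of a seated cap lies.
- cone_right (a point): The same for the cone at the base's -y side.
- riser: Clear acrylic stepped ring riser, 72 x 85 mm, 52 mm high, loose on the base towards its far side; origin at the centre of its underside.
- sizing_bar: Silver tone sizing bar, 130 mm long (its y), 14 mm wide, 8 mm high, lying loose on the base on the robot's side; origin at the centre of its underside.
- dish: Rose-gold plated round dish, 76 mm across, 16 mm high, loose on the base towards its far side; origin at the centre of its underside.
- loupe: Black loupe, 32 mm across, 24 mm high, loose on the counter; origin at the centre of its underside.
- finger_gauge: Steel gauge ring, 64 mm across, 8 mm high, loose on the counter; origin at the centre of its underside.
Not all that is in view belongs to the job. There is more than one size of the rose_cap; the one meant has the size given above.

How it is judged (in metres and radians):
On the way:
1. the rose-gold cap is turned loose (0.75 rad or more from the base's x) while still down on its cone (risen less than 6 mm, within 6 mm of its axis) (angle between the x axis of rose_cap and the x axis of base, either way round above 0.75 rad and z of rose_cap in the frame of base below 0.113 m and (horizontal distance between rose_cap and cone_left below 0.006 m or horizontal distance between rose_cap and cone_right below 0.006 m)), for 0.1 s.
At the end, for the whole second after the job is handed in: The rose-gold cap is held still in the fingers, upright within 0.2 rad, 55 mm or more above its seat and within 40 mm sideways of its cone's axis, touching neither base nor black cap; the black cap is still seated on its cone; the other things are within 30 mm of where they were (z of rose_cap in the frame of base above 0.162 m and angle between rose_cap's own z axis and vertical below 0.2 rad and linear speed of rose_cap below 0.03 m/s and contact force between the fingers and rose_cap above 1 N and contact force between rose_cap and base below 0.1 N and contact force between rose_cap and black_cap below 0.1 N and ((horizontal distance between rose_cap and cone_left below 0.04 m and horizontal distance between black_cap and cone_right below 0.01 m) or (horizontal distance between rose_cap and cone_right below 0.04 m and horizontal distance between black_cap and cone_left below 0.01 m)) and z of black_cap in the frame of base below 0.113 m and distance of each of riser, sizing_bar, dish, loupe, finger_gauge from where it was at the start of the episode below 0.03 m); the arm keeps its last pose, push and grip.
It fails at once if the black cap is lifted or pulled sideways by more than 8 mm (distance of black_cap from where it was at the start of the episode above 0.008 m).
It fails at once if another thing on the counter is moved by more than 30 mm (distance of any of riser, sizing_bar, dish, loupe, finger_gauge from where it was at the start of the episode above 0.03 m).
It also fails if it takes over 45 s, if anything falls off the work surface, if the arm or the gripper's body presses on something with over 40 N, if the wrist force passes 120 N, or if a joint passes its speed limit or range.

## Robot

A 6-joint arm with a two-finger parallel gripper is mounted at the origin on the work surface. World frame = base frame: x ahead of the robot, y to its left, z up, the work surface at z = 0. Lengths are in mm, angles in rad, forces in N, time in s.
With the tool pointing down it reaches from about 350 to 875 mm from the base axis. Payload 4.2 kg.
Tool frame: the origin (TCP) lies on the mounting face of the last link; the fingertips stand 173 mm ahead of it and the grasp point (between the pads) lies 155 mm ahead of it (tcp_to_grasp is the distance from the TCP to the grasp point, in mm); z points along the fingers, y is the direction in which the jaws open and shut (so a half turn about z gives the same grasp; the last joint's range is limited). The gripper opens to 85 mm and grips with 20 to 120 N. Pads are 22 mm wide; open, the fingers measure 114 mm over their backs; the gripper's body (76 mm by 85 mm) begins 54 mm behind the grasp point. The pads swing forward as they close: fully open they stand 13 mm farther back than shut.
Start: joints at [1.568, 0.385, 0.008, 0, -1.194, -0.259], TCP at [161.73, 603.691, 404.712] pointing down, gripper open.
Joint ranges: [-3.14, 3.14], [-1.21, 2.06], [-1.07, 1.41], [-3.16, 2.05], [-2.99, -0.16], [-3.1, 3.1]. Speed limits (rad/s): [2.79, 2.79, 3.14, 3.14, 3.14, 3.14].

## Interface

Orientations are given as a unit quaternion [x, y, z, w].
In Python, from bench import * gives the robot as it stands. The module is installed in compiled form; this text tells all that it offers.
- The arm moves only by the tool apply_moves, never from a script. Its arguments are lists of equal length, an entry for each row: "fingers": the closure, from 0 (fully open) to 1 (shut); "dp": the shift along the world's x, y, z in cm, a list of three; "yaw": the turn about the world's z in degrees. A call has 1 to 10 rows; each row is the pose to reach, as a shift and turn from the pose measured when the call began; what a row does not reach only later rows make up. A row lasts 1/10 s, in which the tool goes at most 50 mm and 8.59 degrees, less where a joint would pass 70% of its speed; a pose out of reach is approached as far as the arm can. A call with a gripper value outside its range is refused whole. The fingers move at their own pace and stop on an object; the grip force is fixed at half the most. Time passes only in rows, so rows that repeat a pose let the fingers close. It gives the time, the measured TCP pose, the force and the opening at its end, in the units of the state.
- read_state(): the state, without advancing time (a new reading comes with each control period).
- get_image(name): name is "side" or "top"; returns a dict with "color" (400x640x3 uint8, blue, green, red), "mtx" (3x3 intrinsics, pixels), "camera_from_world" (4x4, takes a point from world to camera coordinates). Camera axes: x right, y down, z forward; pixel columns grow to the right and rows downward; lengths in mm; the calibration is good to about 2 mm. A picture is of the moment at which its call begins. There is no depth.
- job_done(): hands the job in, once; it reports no verdict.
The state is a dict: "clock": time; "joints": joint angles; "joint_vel": joint speeds; "joint_efforts": joint torques, N m; "position": TCP position; "ee_rot": TCP orientation; "contact_force": force on the tool from outside, world axes, zero at the start; "wrist_torque": the same for the moment, N m; "gripper_width": finger opening in mm.
Only numpy, scipy, OpenCV 4.12 (cv2) and the standard library are available. Lean on these libraries where they do the work, as an engineer would, in place of code of your own. Each camera call takes 0.05 s, during which the arm holds its last target. There are 200 camera calls.

## Working session

There is one attempt and no reset: what is moved stays moved. The work goes in short steps, Python scripts to look and compute and a tool call to move; the robot and the scene stay as the last step left them, time stands still between calls to the robot, and variables do not carry over. Pictures are saved under pics/ and viewed, about 8 in all and at most 12, crops included, and the job is handed in when it is done.

Besides the shell and the picture viewer there is one more tool, called as name([rows], argument=value, ...), one row to a line, values as JSON. apply_moves: Moves the arm, as the interface text tells. Its arguments: {"type":"object","properties":{"fingers":{"type":"array","items":{"type":"number"}},"dp":{"type":"array","items":{"type":"array","items":{"type":"number"}}},"yaw":{"type":"array","items":{"type":"number"}}},"required":["fingers","dp","yaw"]}

```bash
mkdir -p pics
cat > h.py <<'E'
from bench import *
import numpy as np, cv2
def snap(n,name):
    im=get_image(n); cv2.imwrite(f'pics/{name}.png',im['color']); np.savez(f'pics/{name}.npz',**im); return im
def ray(im,u,v):
    M=im['camera_from_world'];K=im['mtx'];d=M[:3,:3].T@np.linalg.inv(K)@[u,v,1];c=-M[:3,:3].T@M[:3,3];return c,d
def atz(im,u,v,z):
    c,d=ray(im,u,v);return c+d*(z-c[2])/d[2]
def proj(im,p):
    q=im['camera_from_world'][:3]@np.r_[p,1];q=im['mtx']@q;return q[:2]/q[2]
E
python3 - <<'E'
from h import *
a=snap('top','t0');b=snap('side','s0')
for i in(a,b):print(ray(i,320,200),i['mtx'][0,0])
s=read_state();print(s)
E
```

```text
(array([ 472.61593255,   -4.93184947, 1613.81246489]), array([ 0.04140241,  0.02988622, -0.99879779])) 481.2295889346385
(array([407.00478888, 768.73074846, 901.31036328]), array([ 0.10440294, -0.69453982, -0.71188564])) 382.22270451126116
{'clock': 0.1, 'joints': array([ 1.56759776e+00,  3.85465296e-01,  6.78912530e-03, -4.23087610e-04,
       -1.19398677e+00, -2.58613860e-01]), 'joint_vel': array([ 0.0001398 , -0.00188628,  0.00392531,  0.00124615,  0.00064527,
       -0.00039082]), 'joint_efforts': array([-1.58361859e-04, -3.93318343e+01,  1.88928705e+01,  4.19798568e+00,
       -2.59302993e-03,  1.43483753e-06]), 'position': array([161.68238183, 603.54338356, 403.75151147]), 'ee_rot': array([ 9.91433372e-01, -1.30609950e-01, -7.61621547e-05,  9.50747298e-04]), 'contact_force': array([ 0.36930981, -0.46048976,  0.47648663]), 'wrist_torque': array([0.02872453, 0.00607621, 0.00951285]), 'gripper_width': 85.50643651011433}
```

View pics/t0.png

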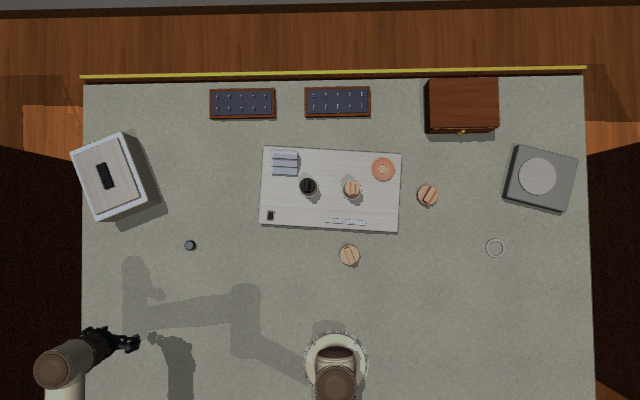

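View pics/s0.png

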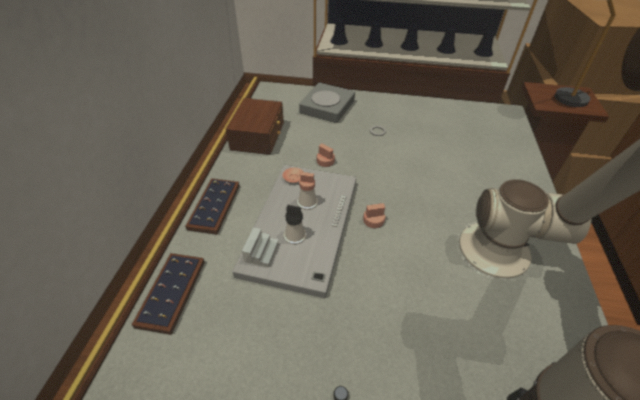

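Top view candidates for the rose cap are the cap on the right-hand cone (352,188), two larger rose caps loose on the counter at (427,195) and (349,255), and the rose dish (383,168). I choose the cone one. The black cap is at (308,186), and a close crop of both views comes next.

Run:
```python
import cv2,numpy as np
a=cv2.imread('pics/t0.png')[140:240,255:410];b=cv2.imread('pics/s0.png')[160:250,270:350]
a=cv2.resize(a,None,fx=5,fy=5,interpolation=2)
cv2.imwrite('pics/c0.png',a)
b=cv2.resize(b,None,fx=6,fy=6,interpolation=2);cv2.imwrite('pics/c1.png',b)
```

```text
(no output)
```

View pics/c0.png

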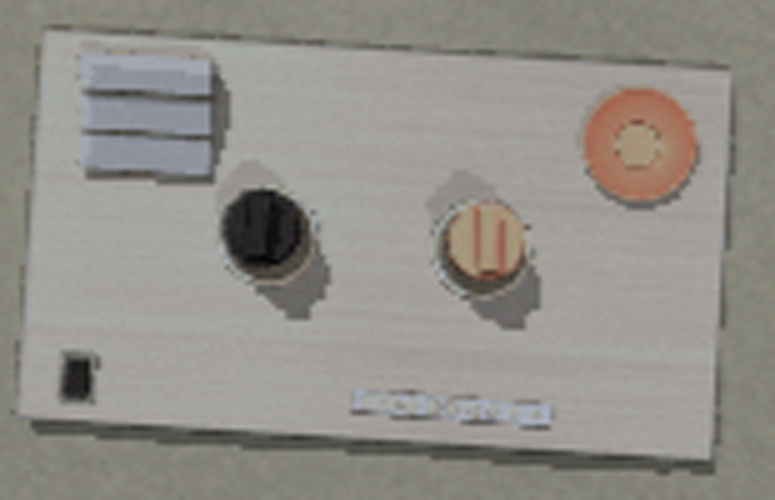

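View pics/c1.png

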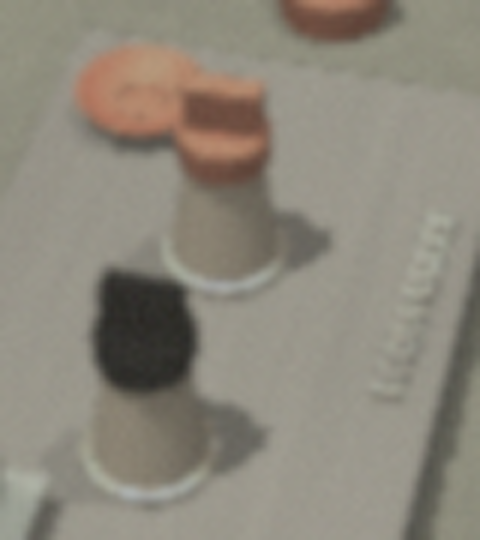

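Run:
```python
from h import *
a=dict(np.load('pics/t0.npz'));b=dict(np.load('pics/s0.npz'))
f=lambda x,y:(255+x/5-.4,140+y/5-.4); g=lambda x,y:(270+x/6-.4,160+y/6-.4)
C=np.array([atz(a,*f(*p),35) for p in[(45,28),(730,68),(712,460),(20,415)]]);print(C.round(1))
c=C.mean(0);ey=(C[0]+C[3]-C[1]-C[2]);ey/=np.linalg.norm(ey);ex=np.array([ey[1],-ey[0],0])
print('centre',c,'yaw deg',np.degrees(np.arctan2(ex[1],ex[0])),np.linalg.norm(C[0]-C[1]),np.linalg.norm(C[0]-C[3]))
print('cones',c+70*ey,c-70*ey)
print('rose skirt',atz(a,*f(486,240),127),'black',atz(a,*f(264,227),127))
print('bar line',atz(a,*f(474,207),155),atz(a,*f(478,273),155), atz(a,*f(502,207),155),atz(a,*f(503,276),155))
print('side bar top',atz(b,*g(225,88),155), 'ends',atz(b,*g(182,88),155),atz(b,*g(264,90),155))
print('cone foot side',atz(b,*g(223,235),35))
```

```text
[[ 722.5  226.2   35. ]
 [ 687.8 -225.2   35. ]
 [ 430.6 -207.7   35. ]
 [ 467.1  245.2   35. ]]
centre [577.000713     9.59732704  35.        ] yaw deg -4.5035674361997415 452.73295183108416 256.1453500519945
cones [582.4971947   79.38119831  35.        ] [571.5042313  -60.18654422  35.        ]
rose skirt [571.01526694 -59.4195862  127.        ] black [581.40753019  77.90743584 127.        ]
bar line [589.36734772 -51.47306807 155.        ] [549.18660923 -53.18176439 155.        ] [589.07664581 -68.46506192 155.        ] [547.1124164  -68.30101076 155.        ]
side bar top [571.02403203 -57.49417295 155.        ] ends [591.73114221 -53.7610145  155.        ] [551.97660027 -59.43163589 155.        ]
cone foot side [576.54880289 -74.4898776   35.        ]
```

Measured values agree. The base measures 453 x 256 mm (460 x 260 given), the cap axis is about (571,-60), and the cone fit gives (571.5,-60.2). The skirt is about 48 mm. The target is the cap on the right cone. I'll approach at the present height.

apply_moves([
  [2.6, -4.2, 0],
  [5.2, -8.4, 0],
  [7.8, -12.6, 0],
  [10.4, -16.8, 0],
  [13, -21, 0],
  [15.6, -25.2, 0],
  [18.2, -29.4, 0],
  [20.8, -33.6, 0],
  [23.4, -37.8, 0],
  [26, -42, 0],
], fingers=[0, 0, 0, 0, 0, 0, 0, 0, 0, 0], yaw=[1, 2, 3, 4, 5, 6, 7, 8, 9, 10])

```text
clock: 1.1
position: [422.1, 181.6, 403.7]
ee_rot: [0.999, -0.043, -0.0, 0.001]
contact_force: [0.7, 0.6, 0.3]
gripper_width: 85.3
```

Run:
```python
from h import *
from scipy.spatial.transform import Rotation as R
s=read_state();x=R.from_quat(s['ee_rot']).as_matrix();print(s['position'],s['joints'],np.degrees(np.arctan2(x[1,0],x[0,0])))
```

```text
[422.08542522 181.56771442 403.6969786 ] [ 0.7617999   0.10055408 -0.37962586  0.00138312 -1.0919637   0.72209096] -4.942754938647478
```

apply_moves([
  [2.5, -4.1, 0],
  [5, -8.2, 0],
  [7.5, -12.3, 0],
  [10, -16.4, 0],
  [12.5, -20.3, 0],
  [14.9, -24.2, 0],
  [14.9, -24.2, -3],
  [14.9, -24.2, -4],
  [14.9, -24.2, -4],
], fingers=[0, 0, 0, 0, 0, 0, 0.3, 0.3, 0.3], yaw=[0, 1, 1, 2, 2, 2, 2, 2, 2])

```text
clock: 2.0
position: [570.4, -60.3, 361.4]
ee_rot: [1.0, -0.026, -0.003, 0.001]
contact_force: [0.1, 0.2, 0.2]
gripper_width: 59.9
```

Run:
```python
from h import *
s=read_state();print(s['position'],s['joints'],s['gripper_width'])
b=snap('side','s1');a=snap('top','t1')
A=cv2.resize(a['color'][150:230,300:400],None,fx=4,fy=4,interpolation=2)
B=cv2.resize(b['color'][110:230,250:370],None,fx=4,fy=4,interpolation=2)
o=np.zeros((480,480+400,3),np.uint8);o[:480,:480]=B;o[:320,480:]=A
cv2.imwrite('pics/c2.png',cv2.resize(o,(800,436)))
```

```text
[570.35703157 -60.34945275 361.39481493] [ 0.17723719  0.33358689 -0.18448363  0.00151616 -1.05880488  1.34141985] 59.851211121156815
```

View pics/c2.png

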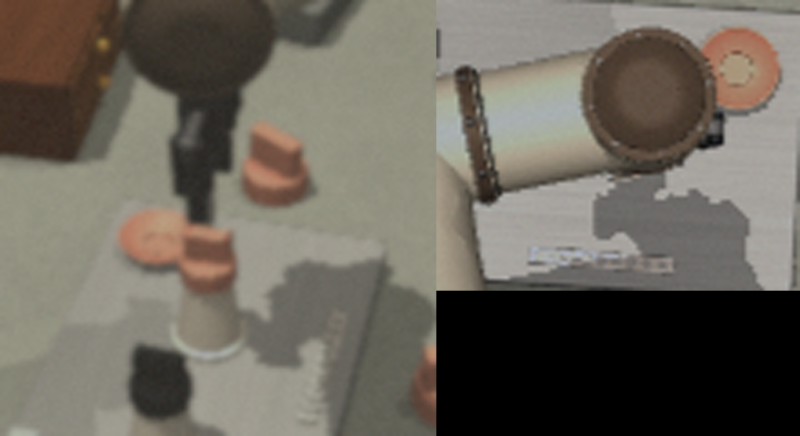

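Run:
```python
from h import *
b=dict(np.load('pics/s1.npz'))
for p in [(570.4,-60.3,195),(570.4,-30.3,195),(570.4,-90.3,195),(571,-60,155),(571,-60,127)]:
    print(p,(proj(b,p)-[250,110])*4*800/880)
B=cv2.resize(b['color'][125:205,270:340],None,fx=8,fy=7,interpolation=2)[:,:];cv2.imwrite('pics/c3.png',B)
```

```text
(570.4, -60.3, 195) [208.56695808 193.44252372]
(570.4, -30.3, 195) [201.37157167 218.01122637]
(570.4, -90.3, 195) [215.49272963 169.79442305]
(571, -60, 155) [208.24177725 231.67531392]
(571, -60, 127) [208.57246485 257.20973399]
```

View pics/c3.png

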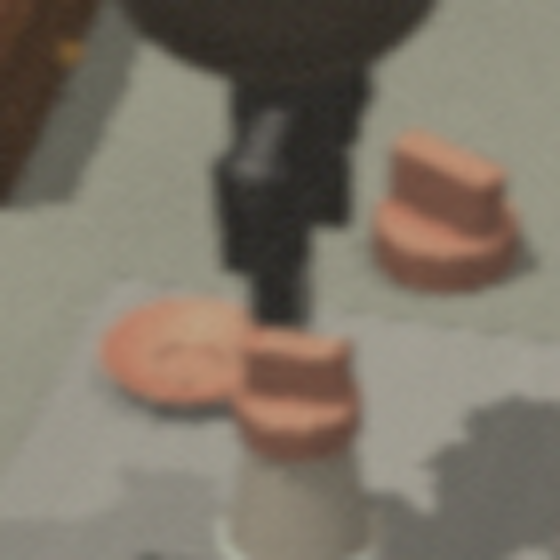

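The near finger shows at about (278,300) and the bar at (297,350) in this crop, each within 1 mm of its predicted place. Next I descend and close.

apply_moves([
  [0.05, 0, -2.5],
  [0.05, 0, -5],
  [0.05, 0, -5.5],
  [0.05, 0, -5.5],
  [0.05, 0, -5.5],
  [0.05, 0, -5.5],
  [0.05, 0, -5.5],
  [0.05, 0, -5.5],
  [0.05, 0, -5.5],
  [0.05, 0, -5.5],
], fingers=[0.3, 0.3, 0.3, 1, 1, 1, 1, 1, 1, 1], yaw=[0, 0, 0, 0, 0, 0, 0, 0, 0, 0])

```text
clock: 3.1
position: [572.1, -59.6, 311.1]
ee_rot: [1.0, -0.025, 0.002, 0.001]
contact_force: [-0.5, 1.2, 6.5]
gripper_width: 12.5
```

```bash
cat >> h.py <<'E'
from scipy.spatial.transform import Rotation as R
def st():
    s=read_state();x=R.from_quat(s['ee_rot']).as_matrix()
    print(round(s['clock'],2),s['position'].round(1),'yaw',np.degrees(np.arctan2(x[1,0],x[0,0])).round(2),'F',s['contact_force'].round(1),'T',s['wrist_torque'].round(3),'w',round(s['gripper_width'],1),'j6',s['joints'][5].round(3))
E
python3 -c "
from h import *
st()"
```

```text
3.1 [572.1 -59.6 311.1] yaw -2.81 F [-0.5  1.2  6.5] T [0.443 0.259 0.025] w 12.5 j6 1.341
```

apply_moves([
  [0, 0, 0],
  [0, 0, 0],
  [0, 0, 0],
], fingers=[1, 1, 1], yaw=[0, 0, 0])

```text
clock: 3.4
position: [572.1, -59.6, 311.2]
ee_rot: [1.0, -0.025, 0.002, 0.001]
contact_force: [-0.2, 0.3, 1.9]
gripper_width: 12.7
```

Run:
```python
from h import *
st()
b=snap('side','s2')
B=cv2.resize(b['color'][125:205,270:340],None,fx=8,fy=7,interpolation=2);cv2.imwrite('pics/c4.png',B)
```

```text
3.4 [572.1 -59.6 311.2] yaw -2.82 F [-0.2  0.3  1.9] T [ 0.219  0.177 -0.018] w 12.7 j6 1.341
```

View pics/c4.png

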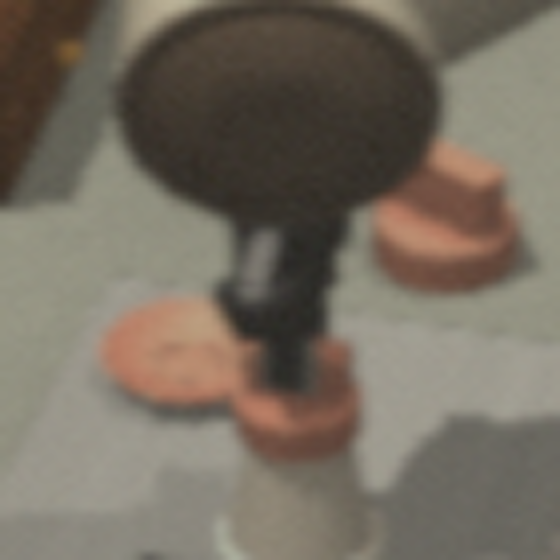

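The pads sit on both sides of the bar and the residual force is small. I'll try positive (counter-clockwise) yaw gently.

apply_moves([
  [0, 0, 0],
  [0, 0, 0],
  [0, 0, 0],
  [0, 0, 0],
  [0, 0, 0],
], fingers=[1, 1, 1, 1, 1], yaw=[2.5, 5, 7.5, 10, 10])

```text
clock: 3.95
position: [572.3, -59.6, 311.2]
ee_rot: [0.998, 0.062, 0.002, 0.001]
contact_force: [0.3, -0.0, 0.8]
gripper_width: 12.7
```

```bash
python3 -c "
from h import *
st()"
```

```text
3.95 [572.3 -59.6 311.2] yaw 7.16 F [ 0.3 -0.   0.8] T [ 0.183 -0.145 -0.107] w 12.7 j6 1.516
```

apply_moves([
  [0, 0, 0],
  [0, 0, 0],
  [0, 0, 0],
  [0, 0, 0],
  [0, 0, 0],
], fingers=[1, 1, 1, 1, 1], yaw=[2.5, 5, 7.5, 7.5, 7.5])

```text
clock: 4.45
position: [572.2, -59.7, 311.2]
ee_rot: [0.992, 0.126, 0.002, 0.0]
contact_force: [0.3, 0.9, 2.0]
gripper_width: 12.3
```

```bash
python3 -c "
from h import *
st()"
```

```text
4.45 [572.2 -59.7 311.2] yaw 14.42 F [0.3 0.9 2. ] T [ 0.231  0.063 -1.238] w 12.3 j6 1.644
```

The wrist torque jumped to 1.24 N m against the allowed 0.15 at yaw about 14°, so this is the stop. I'll turn the other way.

apply_moves([
  [0, 0, 0],
  [0, 0, 0],
  [0, 0, 0],
  [0, 0, 0],
  [0, 0, 0],
  [0, 0, 0],
  [0, 0, 0],
  [0, 0, 0],
  [0, 0, 0],
  [0, 0, 0],
], fingers=[1, 1, 1, 1, 1, 1, 1, 1, 1, 1], yaw=[-5, -10, -16, -22, -28, -34, -40, -46, -52, -52])

```text
clock: 5.45
position: [572.1, -59.7, 311.2]
ee_rot: [0.947, -0.321, 0.002, 0.002]
contact_force: [-0.8, 0.0, 2.6]
gripper_width: 12.7
```

```bash
python3 -c "
from h import *
st()"
```

```text
5.45 [572.1 -59.7 311.2] yaw -37.46 F [-0.8  0.   2.6] T [0.077 0.298 0.011] w 12.7 j6 0.735
```

It turns freely past the start. I continue to about -73° (1.2 rad from the base's x).

apply_moves([
  [0, 0, 0],
  [0, 0, 0],
  [0, 0, 0],
  [0, 0, 0],
  [0, 0, 0],
  [0, 0, 0],
  [0, 0, 0],
  [0, 0, 0],
  [0, 0, 0],
], fingers=[1, 1, 1, 1, 1, 1, 1, 1, 1], yaw=[-6, -12, -18, -24, -30, -35.5, -35.5, -35.5, -35.5])

```text
clock: 6.35
position: [572.2, -59.6, 311.2]
ee_rot: [0.805, -0.594, 0.001, 0.002]
contact_force: [0.0, -0.1, 0.8]
gripper_width: 12.7
```

Run:
```python
from h import *
st()
b=snap('side','s3')
B=cv2.resize(b['color'][125:215,265:345],None,fx=7,fy=6,interpolation=2);cv2.imwrite('pics/c5.png',B)
```

```text
6.35 [572.2 -59.6 311.2] yaw -72.81 F [ 0.  -0.1  0.8] T [ 0.232 -0.102 -0.   ] w 12.7 j6 0.118
```

View pics/c5.png

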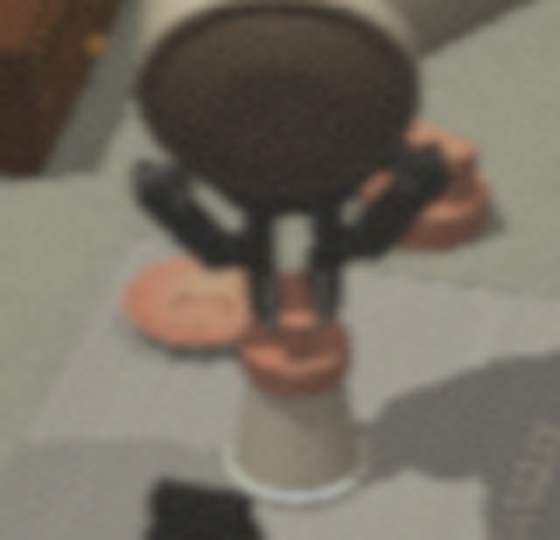

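The bar at about (297,295) has turned with the fingers and the cap is still on its cone. A gentle test lift follows.

apply_moves([
  [0, 0, 0.3],
  [0, 0, 0.6],
  [0, 0, 1.0],
  [0, 0, 1.0],
], fingers=[1, 1, 1, 1], yaw=[0, 0, 0, 0])

```text
clock: 6.8
position: [572.3, -59.7, 321.8]
ee_rot: [0.805, -0.594, 0.001, 0.002]
contact_force: [-0.1, -0.0, -1.2]
gripper_width: 12.3
```

It pulls only the cap's weight, so I lift it further.

apply_moves([
  [0, 0, 1.5],
  [0, 0, 3],
  [0, 0, 4.5],
  [0, 0, 6],
  [0, 0, 7],
  [0, 0, 7],
  [0, 0, 7],
  [0, 0, 7],
], fingers=[1, 1, 1, 1, 1, 1, 1, 1], yaw=[0, 0, 0, 0, 0, 0, 0, 0])

```text
clock: 7.6
position: [572.0, -59.7, 390.7]
ee_rot: [0.805, -0.594, 0.001, 0.003]
contact_force: [-0.1, -0.4, -0.7]
gripper_width: 12.5
```

Run:
```python
from h import *
st()
b=snap('side','s4')
print([proj(b,(572,-60,z)) for z in (107,187,107+128)])
B=cv2.resize(b['color'][100:260,230:370],None,fx=4,fy=3.7,interpolation=2);cv2.imwrite('pics/c6.png',B)
```

```text
7.6 [572.  -59.7 390.7] yaw -72.84 F [-0.1 -0.4 -0.7] T [-0.043  0.049 -0.033] w 12.5 j6 0.119
[array([307.09621279, 185.56133279]), array([306.8176543 , 165.33637681]), array([306.63634432, 152.17222476])]
```

View pics/c6.png

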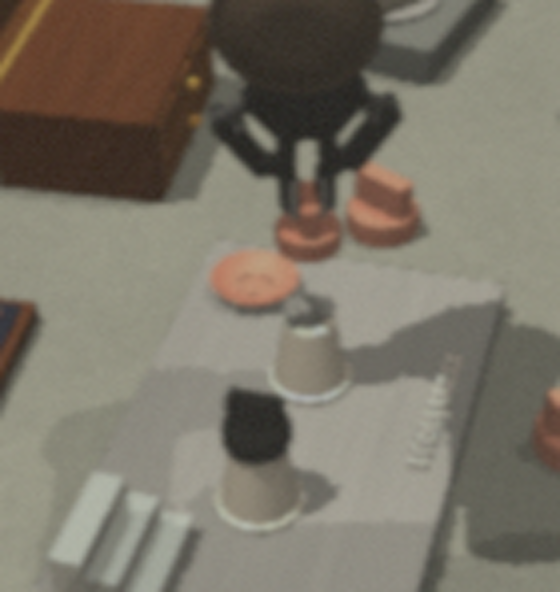

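The cap hangs upright in the fingers at about (307,235), clear above the bare cone at (308,310). The black cap and the other things are in place, so I hand in.

```bash
python3 -c "
from h import *
st();print(job_done())"
```

```text
7.65 [572.1 -59.7 390.7] yaw -72.84 F [-0.1 -0.2 -0.9] T [0.013 0.003 0.005] w 12.6 j6 0.119
the job is handed in; nothing more can be done
None
```

The rose-gold cap is off and held upright in the gripper, about 8 cm above its seat over the right-hand cone. I handed the job in there at 7.7 s.

- **Turning it loose:** I tried counter-clockwise first. At about 14° yaw it met the stop, with 1.24 N m on the wrist. I then turned it clockwise to about -73° (1.2 rad from the base's x) while it was still down on its cone.
- **Last checks:** The load on the wrist was about 0.9 N, which matches the cap's weight, and the finger opening held at 12.6 mm. In the last picture the cone is bare, the black cap is seated, and the riser, sizing bar and dish look undisturbed. The loupe and finger gauge were outside that crop, but the arm did not go near them.
- **Disagreements:** During the grasp the tool stopped 5 mm above its commanded height with a brief 6.5 N push, so the fingertips probably touched the skirt. The bar is given as 14 mm wide, but the gripper read about 12.6 mm. The grip held all the same.

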